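# Clear the scanner and hold its sprung cover at the mark

### The job

The red marker is lying on the closed scanner cover: first stand it in the mug (leaning on the rim, either end up), with the cover still shut, and let go of it. Then lift the scanner's sprung cover by the bar on its front until the cover is in line with the orange pointer at its side, and finish while still holding it there by the bar (it falls shut if let go), so that a drawing can be slid in. Keep the mug upright and near its place, and leave the pointer and the other things on the desk where they are.

Things in the scene. Friction and masses are not known exactly. Their poses are not given: they have to be found in the camera images.
- scanner: Grey photo scanner fixed to the desk, base 210 (x) x 280 (y) mm; origin under its centre on the desk, its x axis points away from its front (the bar side), z up. The closed black cover's flat top is 77 mm above the desk; the cover spans x -107 to +100 mm and y -138 to +138 mm of this frame. The hinge axis runs along its y axis at x = +105, z = 55 mm.
- cover (a joint): Angle of the black cover about its rear hinge, rad: 0 shut, grows as its front edge rises, stop at 1.3. A spring and its weight (0.3 to 0.6 kg) pull it shut: the bar needs 4 to 5 N upward to leave 0 and 7 to 9 N at 0.6 rad, and the cover falls shut if released.
- bar: Round aluminium pull bar in front of the cover, diameter 12 mm, 118 mm long along its y axis, a sleeve that turns freely about that axis (so its x and z axes mean nothing); origin at its middle, on its centre line. 39 mm clear gap to the cover's front face; an arm at each end (y = +-65 mm) carries it. Shut: 67 mm above the desk, 255 mm in front of the hinge line, 12 mm above it.
- cover_edge (a point): Middle of the cover's front face. Turns with the cover: x axis along the cover towards the hinge, z out of its top.
- mark (a joint): Angle of the orange pointer, rad, in the same sense and with the same zero as the cover's: the cover is at the mark when both angles are equal. Set somewhere between 0.35 and 0.65; held by friction.
- mark_tip (a point): Orange tag (20 x 14 x 20 mm) at the end of the pointer, a 12 mm deep orange strip on the scanner's +y side that turns about a pivot 12 mm above the cover's hinge line, 125 mm from the pivot, 161 mm to the +y side of the scanner's middle. Its x axis runs along the pointer towards the pivot, as that of the cover edge does along the cover.
- marker: Chunky white paint marker with red cap, square section 22 x 22 mm, 155 mm long over its domed ends (it cannot balance upright: in the mug it leans on the rim), 35 to 60 g, at first lying flat on the cover. Origin in the middle of its underside, x axis along its length towards the red cap, z up as it lies. Either end may go down into the mug.
- marker_mid (a point): Centre of the red marker (halfway along, on its axis).
- mug: White mug, loose, 0.35 kg, 85 mm high, outer radius 41 mm, inner radius about 36 mm, floor about 5 mm thick; origin at the centre of its underside, z up. Handle on its +y side, reaching about 35 mm beyond the wall. It stands to the left or the right of the scanner.
- ink_jar: Ink jar, 60 mm diameter, 70 mm high, on the other side of the scanner from the mug; to be left alone. Origin under its centre.
- tape: Yellow tape roll lying flat, 90 mm diameter, 22 mm high; to be left alone. Origin under its centre.
- blue_marker: Marker like the red one but blue, lying on the desk; to be left alone. Origin in the middle of its underside.
- eraser: Blue eraser 45 x 22 x 13 mm; to be left alone. Origin under its centre.
- sharpener: Red desk sharpener 60 x 45 x 40 mm; to be left alone. Origin under its centre.
- paint_tin: Flat paint tin 90 x 60 x 18 mm; to be left alone. Origin under its centre.
There are look-alikes about, which are no part of the job. What is shaped like the marker but purple or turquoise is not meant.

How it is judged:
On the way:
1. the marker stands in the mug, let go, with the cover still shut (angle between the x axis of marker and the z axis of mug, either way round below 0.7 rad and horizontal distance between marker_mid and mug below 0.04 m and z of marker_mid in the frame of mug between 0.05 and 0.105 m and angle between mug's own z axis and vertical below 0.1 rad and height (world z) of mug below 0.01 m and linear speed of marker below 0.05 m/s and contact force between the fingers and marker below 0.1 N and value of joint cover below 0.05 rad), for 0.2 s.
At the end, for the whole second after the job is handed in: Cover still, within 0.07 rad (4 deg) of the pointer's angle, held by the fingers on the bar (over 2 N). Red marker in the upright mug (within 0.7 rad of its axis, middle within 40 mm of it and 50 to 105 mm above its underside), not touched by the fingers; mug on the desk within 50 mm of its start (angle between the x axis of cover_edge and the x axis of mark_tip, either way round below 0.07 rad and value of joint cover above 0.25 rad and velocity of joint cover between -0.1 and 0.1 rad/s and contact force between the fingers and bar above 2 N and distance of mug from where it was at the start of the episode below 0.05 m and angle between the x axis of marker and the z axis of mug, either way round below 0.7 rad and horizontal distance between marker_mid and mug below 0.04 m and z of marker_mid in the frame of mug between 0.05 and 0.105 m and angle between mug's own z axis and vertical below 0.1 rad and height (world z) of mug below 0.01 m and linear speed of marker below 0.05 m/s and contact force between the fingers and marker below 0.1 N); the arm keeps its last pose, push and grip.
It fails at once if the ink jar, tape roll, blue marker, eraser, sharpener or paint tin is moved more than 30 mm (distance of any of ink_jar, tape, blue_marker, eraser, sharpener, paint_tin from where it was at the start of the episode above 0.03 m).
It fails at once if the orange pointer is pushed off its setting (tip moved more than 8 mm) (distance of mark_tip from where it was at the start of the episode above 0.008 m).
It fails at once if the mug is tipped over (angle between mug's own z axis and vertical above 0.6 rad).
It also fails if it takes over 58 s, if anything falls off the work surface, if the arm or the gripper's body presses on something with over 40 N, if the wrist force passes 120 N, or if a joint passes its speed limit or range.

### The arm

A 6-joint arm with a two-finger parallel gripper is mounted at the origin on the work surface. World frame = base frame: x ahead of the robot, y to its left, z up, the work surface at z = 0. Lengths are in m, angles in rad, forces in N, time in s.
With the tool pointing down it reaches from about 0.4 to 0.925 m from the base axis. Payload 3.4 kg.
Tool frame: the origin (TCP) lies midway between the tips of the shut fingers; the grasp point (between the pads) lies 19 mm behind it; z points along the fingers, y is the line along which they close (so a half turn about z gives the same grasp; the last joint's range is limited). The gripper opens to 85 mm and grips with 20 to 120 N. Pads are 22 mm wide; open, the fingers measure 114 mm over their backs; the gripper's body (76 mm by 85 mm) begins 54 mm behind the grasp point. The pads swing forward as they close: fully open they stand 13 mm farther back than shut.
Start: joints at [1.032, 0.307, 1.506, -0, 1.328, -0.073], TCP at [0.258, 0.514, 0.231] pointing down, gripper open.
Joint ranges: [-3.12, 3.12], [-1.05, 2.28], [0.14, 2.33], [-1.42, 4.57], [0.1, 2.73], [-2.68, 2.68]. Speed limits (rad/s): [2.57, 2.57, 3.14, 3.14, 3.14, 3.14].

### API

Orientations are given as a rotation vector (axis times angle).
In Python, from workcell import telemetry, imaging, bot gives the robot as it stands.
- The arm moves only by the tool arm_command, never from a script. Its argument "plan" is a list of rows, each a list of 7 numbers: the turn, a rotation vector about the tool's x, y, z in degrees, then the shift along the tool's x, y, z in m, then the finger opening in m, from 0 to 0.0854. In form: [[wx, wy, wz, x, y, z, gripper], ...]. A call has 1 to 10 rows; each row is the pose to reach, as a shift and turn from the pose commanded when the call began, along the tool's axes at that moment; what a row does not reach only later rows make up. A row lasts 1/10 s, in which the tool goes at most 50 mm and 8.59 degrees, less where a joint would pass 70% of its speed; a pose out of reach is approached as far as the arm can. A call with a gripper value outside its range is refused whole. The fingers move at their own pace and stop on an object; "force" is the grip in N (left out, the last holds). Time passes only in rows, so rows that repeat a pose let the fingers close. It gives the time, the measured TCP pose, the force, the opening and the grip force at its end, in the units of the state.
- telemetry.get_state(): the state, without advancing time (a new reading comes with each control period).
- imaging.capture(name): name is "scene" or "side" or "wrist"; returns the picture (420x560x3 uint8, red, green, blue); there is no depth.
- imaging.camera_info(name): a dict with "fov_y" (degrees; the focal length in pixels is half the picture's height over the tangent of half this angle, whatever the lens; pixels are square), "cx", "cy" (the principal point, pixels), "dist_coeffs" ([k1, k2, p1, p2, k3] as OpenCV has them; the pictures are not rectified), "R" (3x3) and "t" (3): a world point X has camera coordinates R X + t; the wrist camera has in their place "mount" (4x4, takes a point from camera to tool coordinates, whose origin is the TCP and whose axes are the flange's). Camera axes: x right, y down, z forward; pixel columns grow to the right and rows downward; lengths in m; the calibration is good to about 2 mm. A picture is of the moment at which its call begins: read the wrist's pose just before it. camera_info takes no time and is no camera call.
- bot.hand_in(): hands the job in; it is judged then, once.
The state is a dict: "time_s": time; "q": joint angles; "qvel": joint speeds; "effort": joint torques, N m; "tool_pos": TCP position; "ee_rot": TCP orientation; "contact_force": force on the tool from outside, world axes, zero at the start; "ft_torque": the same for the moment, N m; "width": finger opening in m; "grip_force": force on a finger pad.
Only numpy, scipy, OpenCV 4.12 (cv2) and the standard library are available. Lean on these libraries where they do the work, as an engineer would, in place of code of your own. Each camera call takes 0.05 s, during which the arm holds its last target. There are 200 camera calls.

## Working session

There is one attempt and no reset: what is moved stays moved. The work goes in short steps, Python scripts to look and compute and a tool call to move; the robot and the scene stay as the last step left them, time stands still between calls to the robot, and variables do not carry over. Pictures are saved under pics/ and viewed, at most 10 in all, crops included, and the job is handed in when it is done.

Besides the shell and the picture viewer there is one more tool, called after "Request:" as a command line: name --pt "numbers of a row" for each row, then --argument value for the rest. arm_command: Moves the arm, as the interface text tells. Its arguments: {"type":"object","properties":{"plan":{"type":"array","items":{"type":"array","items":{"type":"number"}}},"force":{"type":"number"}},"required":["plan"]}

```bash
mkdir -p pics
cat > h.py <<'E'
import numpy as np, cv2
from scipy.spatial.transform import Rotation as Rn
from workcell import telemetry, imaging, bot
def cam(n, st=None):
    c=imaging.camera_info(n); f=210/np.tan(np.radians(c['fov_y'])/2)
    K=np.array([[f,0,c['cx']],[0,f,c['cy']],[0,0,1]]); d=np.array(c['dist_coeffs'],float)
    if 'mount' in c:
        st=st or telemetry.get_state(); T=np.eye(4); T[:3,:3]=Rn.from_rotvec(st['ee_rot']).as_matrix(); T[:3,3]=st['tool_pos']
        W=np.linalg.inv(T@np.array(c['mount'])); R,t=W[:3,:3],W[:3,3]
    else: R,t=np.array(c['R']),np.array(c['t'])
    return K,d,R,t
def proj(C,X):
    K,d,R,t=C; return cv2.projectPoints(np.atleast_2d(np.array(X,float)),cv2.Rodrigues(R)[0],t,K,d)[0][:,0]
def ray(C,uv):
    K,d,R,t=C; p=cv2.undistortPoints(np.array(uv,float).reshape(-1,1,2),K,d)[:,0]
    D=np.c_[p,np.ones(len(p))]@R; return -R.T@t,D
def onz(C,uv,z):
    o,D=ray(C,uv); return o+D*((z-o[2])/D[:,2])[:,None]
def snap(n,f): 
    im=imaging.capture(n); cv2.imwrite('pics/'+f,im[...,::-1]); return im
E
python3 - <<'E'
from h import *
a=snap('scene','s0.png'); b=snap('side','d0.png')
for n in('scene','side'): C=cam(n); print(n,C[0][0,0],-C[2].T@C[3],C[2][2])
print(telemetry.get_state())
E
```

```text
scene 451.6461104888739 [ 0.97868251 -0.81781105  0.91288901] [-0.38522334  0.62818183 -0.67601077]
side 519.9963893635588 [0.35252383 1.05321469 1.14533476] [ 0.10181942 -0.71228932 -0.69446147]
{'time_s': 0.1, 'q': array([ 1.03152200e+00,  3.07493521e-01,  1.50752262e+00,  1.41780528e-05,
        1.32844860e+00, -7.34991089e-02]), 'qvel': array([ 0.00019438, -0.00150257, -0.00314932,  0.00061192, -0.00050625,
       -0.00014231]), 'effort': array([-2.33428473e-04, -4.58530176e+01, -2.52609068e+01, -4.27108225e-04,
        5.58835105e-03, -2.25737637e-05]), 'tool_pos': array([0.25793283, 0.51319497, 0.23048345]), 'ee_rot': array([-7.24913906e-01, -3.05621768e+00,  2.79668247e-03]), 'contact_force': array([0.14890611, 0.80596037, 0.30176773]), 'ft_torque': array([-0.0027371 ,  0.02946553, -0.05421877]), 'grip_force': 0.0, 'width': 0.08523882979769841}
```

View pics/s0.png

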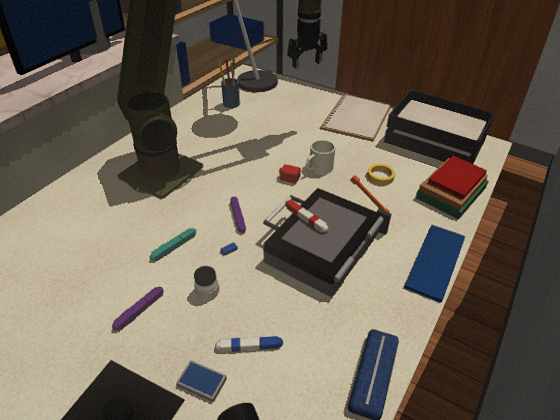

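View pics/d0.png

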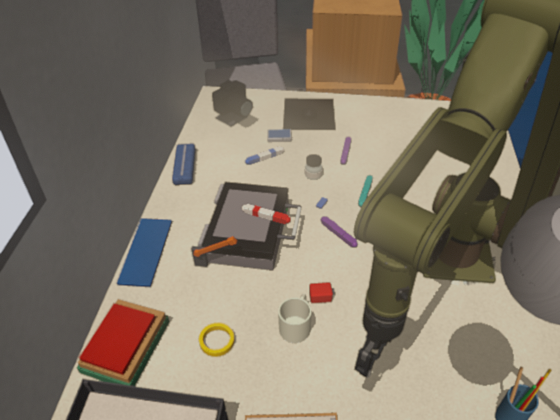

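The scene view shows the red marker on the cover around (306,216), the mug at (321,157), the bar near (280,212), and the orange pointer from (355,180) to (386,212). The marker-shaped candidates in the scene view are:
- Red/white on the cover at (306,216).
- Blue/white at (250,344).
- Purple at (238,214) and (138,308).
- Turquoise at (173,244).

Only the first is red, capped and on the cover. I'll confirm it in an enlarged crop.

Run:
```python
import cv2,numpy as np
a=cv2.imread('pics/s0.png')[135:295,255:400]; b=cv2.imread('pics/d0.png')[175:345,190:335]
def up(i,x0,y0):
    j=cv2.convertScaleAbs(cv2.resize(i,None,fx=2.75,fy=2.75,interpolation=cv2.INTER_CUBIC),alpha=1.5,beta=20)
    for k in range(0,i.shape[1],20): cv2.putText(j,str(x0+k),(int(k*2.75),8),0,.3,(0,255,0)); cv2.line(j,(int(k*2.75),10),(int(k*2.75),16),(0,255,0))
    for k in range(0,i.shape[0],20): cv2.putText(j,str(y0+k),(0,int(k*2.75)+3),0,.3,(0,255,255))
    return cv2.copyMakeBorder(j,0,470-j.shape[0],0,0,0)
cv2.imwrite('pics/c0.png',np.hstack([up(a,255,135),up(b,190,175)]))
```

```text
(no output)
```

View pics/c0.png

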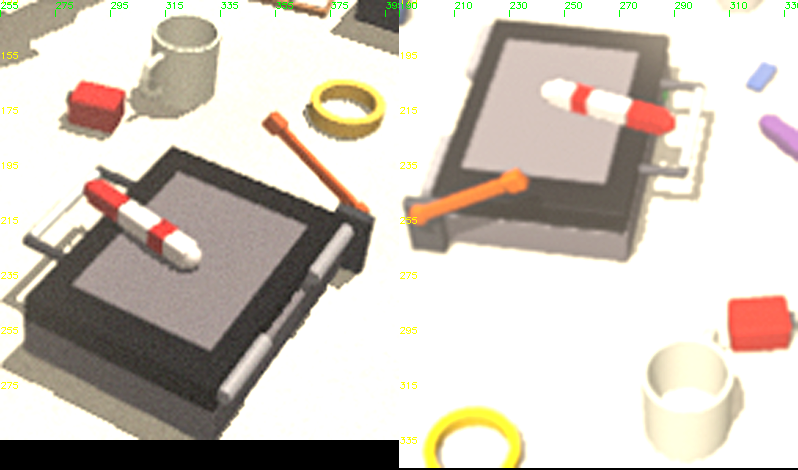

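The red marker on the cover is confirmed, with its red cap overhanging the front toward the bar. The pointer and mug are clear too. Next I'll fit the scanner, marker, mug and pointer from these pixels.

```bash
cat > fit.py <<'E'
from h import *
from scipy.optimize import least_squares
S,D=cam('scene'),cam('side')
s=lambda x,y:(255+x/2.75,135+y/2.75); d=lambda x,y:(190+(x-399)/2.75,175+y/2.75)
def W(p,X): c,q=np.cos(p[2]),np.sin(p[2]); X=np.atleast_2d(X); return np.c_[p[0]+c*X[:,0]-q*X[:,1],p[1]+q*X[:,0]+c*X[:,1],X[:,2]]
obs=[(S,(-.107,.138,.077),s(173,148)),(S,(-.107,-.138,.077),s(27,300)),(D,(.1,-.138,.077),d(497,20)),(D,(-.107,-.138,.077),d(668,37)),(D,(-.107,.138,.077),d(630,222)),
(D,(-.15,-.065,.067),d(703,90)),(D,(-.15,.065,.067),d(687,172))]
def tip(a): return (.105-.125*np.cos(a),.161,.067+.125*np.sin(a))
po=[(S,s(275,123)),(D,d(515,182))]
def res(p,full=1):
    r=[proj(C,W(p,X))[0]-u for C,X,u in obs]+[proj(C,W(p,tip(p[3])))[0]-u for C,u in po]
    return np.ravel(r)
if __name__=='__main__':
    r=least_squares(res,[.65,.1,0,.5],loss='soft_l1'); print(r.x,r.fun.reshape(-1,2).round(1).tolist())
    p=r.x; print('bar',W(p,(-.15,0,.067)))
    def tri(a,b):
        o1,d1=ray(S,[a]);o2,d2=ray(D,[b]);d1,d2=d1[0],d2[0]
        k=np.linalg.lstsq(np.c_[d1,-d2],o2-o1,rcond=None)[0];A,B=o1+k[0]*d1,o2+k[1]*d2; return (A+B)/2,np.linalg.norm(A-B)
    print('pen red',tri(s(90,189),d(670,121)),'\npen white',tri(s(194,255),d(546,92)),'\nmug rim',tri(s(185,38),d(688,378)))
    for C,a,b in((S,s(90,189),s(194,255)),(D,d(670,121),d(546,92))): print('pen z.088',onz(C,[a,b],.088))
    print('mug z.085',onz(S,[s(185,38)],.085),onz(D,[d(688,378)],.085))
    print('tape',onz(S,[s(347,108)],.022),'sharp',onz(S,[s(98,95)],.04), 'jar',onz(S,[(206,270)],.07))
E
python3 fit.py
```

```text
[ 0.62319613 -0.01154584 -0.02558579  0.55796213] [[-0.7, -3.5], [-1.3, -3.3], [-1.7, -1.0], [1.0, -1.2], [-0.3, -2.1], [-1.2, -0.7], [-1.6, 0.9], [-0.0, -1.0], [-0.0, 0.6]]
bar [[ 0.47324523 -0.00770839  0.067     ]]
pen red (array([0.49495685, 0.00152104, 0.08688487]), np.float64(0.00043093776904458214)) 
pen white (array([ 0.63103106, -0.02720284,  0.08726214]), np.float64(0.002764198749355296)) 
mug rim (array([0.43967731, 0.31152795, 0.07355596]), np.float64(2.541625425477279e-05))
pen z.088 [[ 4.95833944e-01  4.42320862e-04  8.80000000e-02]
 [ 6.29992543e-01 -2.82487892e-02  8.80000000e-02]]
pen z.088 [[ 0.49461485  0.00251289  0.088     ]
 [ 0.63210578 -0.02587815  0.088     ]]
mug z.085 [[0.44703938 0.29613133 0.085     ]] [[0.43873517 0.3194419  0.085     ]]
tape [[0.63855136 0.35587154 0.022     ]] sharp [[0.38811787 0.19655842 0.04      ]] jar [[ 0.44534394 -0.29984266  0.07      ]]
```

Run:
```python
from h import *
st=telemetry.get_state(); print(Rn.from_rotvec(st['ee_rot']).as_matrix().round(3)); c=imaging.camera_info('wrist'); print(np.array(c['mount']).round(3),c['fov_y'])
R=Rn.from_rotvec(st['ee_rot']).as_matrix()
print('shift to (.44,.12,.42)',R.T@(np.array([.44,.12,.42])-st['tool_pos']))
```

```text
[[-0.893  0.449 -0.001]
 [ 0.449  0.893 -0.002]
 [ 0.    -0.002 -1.   ]]
[[ 0.    -0.965 -0.263  0.065]
 [ 1.     0.001 -0.002  0.001]
 [ 0.002 -0.263  0.965 -0.142]
 [ 0.     0.     0.     1.   ]] 66.20675984474357
shift to (.44,.12,.42) [-0.33923451 -0.26989221 -0.18906454]
```

Request:
arm_command --pt "0 0 -8 -0.034 -0.027 -0.019 0.0854" --pt "0 0 -15 -0.068 -0.054 -0.038 0.0854" --pt "0 0 -15 -0.102 -0.081 -0.057 0.0854" --pt "0 0 -15 -0.136 -0.108 -0.076 0.0854" --pt "0 0 -15 -0.17 -0.135 -0.095 0.0854" --pt "0 0 -15 -0.204 -0.162 -0.114 0.0854" --pt "0 0 -15 -0.238 -0.189 -0.133 0.0854" --pt "0 0 -15 -0.272 -0.216 -0.152 0.0854" --pt "0 0 -15 -0.306 -0.243 -0.171 0.0854" --pt "0 0 -15 -0.34 -0.27 -0.19 0.0854"

```text
time_s: 1.1
tool_pos: [0.4408, 0.1181, 0.4218]
ee_rot: [-0.32, -3.125, -0.0]
contact_force: [-0.1, -0.5, -0.2]
width: 0.0855
grip_force: 0.0
```

Run:
```python
from h import *
st=telemetry.get_state(); im=snap('wrist','w1.png'); import pickle; pickle.dump(dict(st),open('w1.pkl','wb')); print(st['tool_pos'],st['q'].round(2))
j=cv2.convertScaleAbs(cv2.resize(im[...,::-1],(784,588)),alpha=1.5,beta=15); cv2.imwrite('pics/w1v.png',j)
```

```text
[0.44080716 0.11805888 0.42184156] [ 0.17  0.04  1.38  0.    1.72 -1.2 ]
```

View pics/w1v.png

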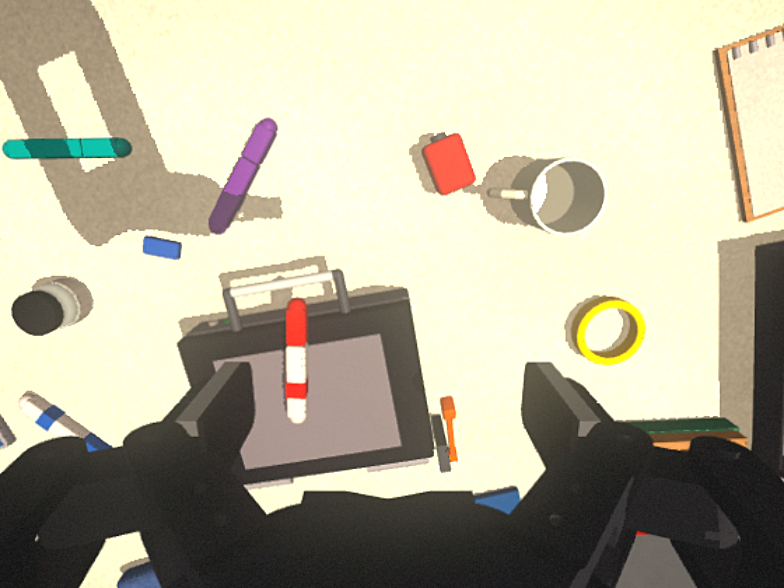

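The wrist view (shown at 1.4x) has the mug rim centred at (567,196) with the handle pointing left. The bar runs from (229,291) to (341,276), and the pen from its cap at (297,299) to its white end at (297,422).

```bash
cat > fit2.py <<'E'
from fit import *
import pickle
C1=cam('wrist',pickle.load(open('w1.pkl','rb')))
v=lambda x,y:(x/1.4,y/1.4)
obs+= [(C1,X,v(*u)) for X,u in (((-.107,.138,.077),(408,289)),((-.107,-.138,.077),(179,341)),((-.15,.065,.067),(341,276)),((-.15,-.065,.067),(229,291)),((.1,.138,.077),(433,458)))]*1
po.append((C1,v(448,408)))
if __name__=='__main__':
    r=least_squares(res,[.65,0,0,.5],loss='soft_l1'); print(r.x,r.fun.reshape(-1,2).round(1).tolist())
    print('bar',W(r.x,(-.15,0,.067)), 'from wrist', onz(C1,[v(341,276),v(229,291)],.067))
    m=onz(C1,[v(567.5,196),v(530,196),v(605,196),v(567,158),v(567,234)],.085); print('mug',m)
    p=onz(C1,[v(297,299),v(297,422)],.088); print('pen',p,p.mean(0),np.linalg.norm(p[0]-p[1]),np.degrees(np.arctan2(*(p[1]-p[0])[1::-1])))
    print('sharp',onz(C1,[v(449,160)],.04),'tape',onz(C1,[v(610,330)],.022))
    m=m[0]; 
    for C in(S,D): 
        a=np.linspace(0,2*np.pi,13); print(proj(C,np.c_[m[0]+.041*np.cos(a),m[1]+.041*np.sin(a),a*0+.085]).mean(0))
E
python3 fit2.py
```

```text
[ 0.6239223  -0.01441014 -0.03326963  0.56146825] [[-0.5, -2.9], [-1.8, -2.9], [-1.4, -1.7], [1.1, -1.6], [-0.9, -2.7], [-1.2, -1.1], [-2.0, 0.4], [1.3, 8.7], [-2.9, -1.0], [-1.0, -2.0], [-0.3, 0.7], [1.9, -0.0], [0.3, -0.3], [-0.6, -0.3], [0.9, -0.8]]
bar [[ 0.47400531 -0.00942061  0.067     ]] from wrist [[ 0.47969253  0.05626676  0.067     ]
 [ 0.47087353 -0.07365407  0.067     ]]
mug [[0.44002391 0.3104138  0.085     ]
 [0.43222538 0.27174433 0.085     ]
 [0.44782366 0.34930098 0.085     ]
 [0.40170243 0.31391971 0.085     ]
 [0.47973136 0.30578758 0.085     ]]
pen [[ 0.49085382  0.00607111  0.088     ]
 [ 0.63854977 -0.03287073  0.088     ]] [ 0.5647018  -0.01339981  0.088     ] 0.15274344742222645 -14.770581116776436
sharp [[0.37993189 0.20076491 0.04      ]] tape [[0.62763851 0.37096629 0.022     ]]
[323.29786907 146.46264585]
[293.7300488  309.39000535]
```

Run:
```python
from h import *
st=telemetry.get_state(); R=Rn.from_rotvec(st['ee_rot']).as_matrix(); print(R.round(3))
for t in((.603,-.024,.16),(.603,-.024,.082)): print((R.T@(np.array(t)-st['tool_pos'])).round(4))
```

```text
[[-0.978  0.208  0.007]
 [ 0.208  0.978 -0.006]
 [-0.008 -0.004 -1.   ]]
[-0.1805 -0.0995  0.2667]
[-0.1798 -0.0992  0.3447]
```

Request:
arm_command --pt "0 0 2 -0.026 -0.014 0.038 0.08" --pt "0 0 2 -0.052 -0.028 0.076 0.07" --pt "0 0 2 -0.077 -0.043 0.114 0.06" --pt "0 0 2 -0.103 -0.057 0.152 0.06" --pt "0 0 2 -0.129 -0.071 0.19 0.06" --pt "0 0 2 -0.155 -0.085 0.228 0.06" --pt "0 0 2 -0.18 -0.099 0.267 0.06" --pt "0 0 2 -0.18 -0.099 0.3 0.06" --pt "0 0 2 -0.18 -0.099 0.3 0.06"

```text
time_s: 2.05
tool_pos: [0.5929, -0.0137, 0.1156]
ee_rot: [-0.375, -3.107, 0.0]
contact_force: [-0.9, 0.6, -0.9]
width: 0.0604
grip_force: 0.0
```

Run:
```python
from h import *
st=telemetry.get_state(); im=snap('wrist','w2.png'); C=cam('wrist',st); print(st['tool_pos'])
g=st['tool_pos']
R=Rn.from_rotvec(st['ee_rot']).as_matrix()
j=im[...,::-1].copy()
for z in(.088,):
  for k in(-.05,-.025,0,.025): 
    for s in (-.011,.011):
      u=proj(C,[g[0]+R[0,0]*k+R[0,1]*s,g[1]+R[1,0]*k+R[1,1]*s,.099])[0]; cv2.circle(j,tuple(int(i) for i in u),2,(0,255,0),-1)
cv2.imwrite('pics/w2v.png',cv2.convertScaleAbs(j,alpha=1.4,beta=15))
```

```text
[ 0.59285483 -0.01365481  0.11560849]
```

View pics/w2v.png

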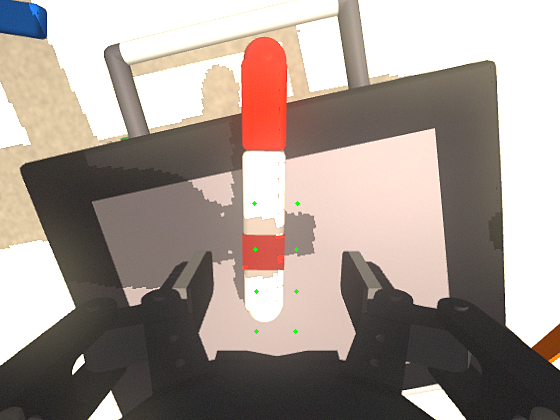

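The wrist close-up shows the pen axis at column 264, about 6 mm to tool −y of the TCP, and the TCP level with the red band. This agrees with the planned grasp point.

Request:
arm_command --pt "0 0 0 -0.004 -0.004 0.0 0.06" --pt "0 0 0 -0.008 -0.007 0.0 0.06" --pt "0 0 0 -0.008 -0.007 0.0 0.06"

```text
time_s: 2.4
tool_pos: [0.6051, -0.0227, 0.1238]
ee_rot: [0.374, 3.114, -0.0]
contact_force: [0.2, -0.2, 1.2]
width: 0.0602
grip_force: 0.0
```

Request:
arm_command --pt "0 0 0 0 0 0.015 0.06" --pt "0 0 0 0 0 0.03 0.06" --pt "0 0 0 0 0 0.042 0.06" --pt "0 0 0 0 0 0.042 0.06" --pt "0 0 0 0 0 0.042 0.03" --pt "0 0 0 0 0 0.042 0.01" --pt "0 0 0 0 0 0.042 0.01" --pt "0 0 0 0 0 0.042 0.01" --force 40

```text
time_s: 3.2
tool_pos: [0.6038, -0.0224, 0.0803]
ee_rot: [0.374, 3.117, -0.0]
contact_force: [-0.0, 0.3, 3.0]
width: 0.021
grip_force: 42.6
```

Request:
arm_command --pt "0 0 0 0 0 -0.03 0.01" --pt "0 0 0 0 0 -0.07 0.01" --pt "0 0 0 0 0 -0.11 0.01" --pt "0 0 -8 0.02 0.02 -0.15 0.01" --pt "0 0 -16 0.05 0.05 -0.18 0.01" --pt "0 0 -24 0.07 0.09 -0.2 0.01" --pt "0 0 -32 0.09 0.13 -0.2 0.01" --pt "0 0 -40 0.11 0.17 -0.2 0.01" --pt "0 0 -48 0.13 0.2 -0.2 0.01" --pt "0 0 -48 0.13 0.2 -0.2 0.01"

```text
time_s: 4.2
tool_pos: [0.5222, 0.2069, 0.2795]
ee_rot: [0.938, -2.998, -0.004]
contact_force: [-0.5, 0.2, -0.5]
width: 0.0213
grip_force: 42.1
```

```bash
cat > to.py <<'E'
from h import *
import sys
# target: tilt th deg, azimuth az deg, TCP out-offset from mug
def target(th,az,off,z,m=(.440,.311)):
    a,t=np.radians(az),np.radians(th); o=np.array([np.cos(a),np.sin(a),0]);u=np.array([0,0,1.])
    zt=np.sin(t)*o-np.cos(t)*u; xt=-(np.cos(t)*o+np.sin(t)*u); yt=np.cross(zt,xt)
    return np.c_[xt,yt,zt], np.array([*m,0])+off*o+z*u
def rel(Rt,p):
    st=telemetry.get_state(); R=Rn.from_rotvec(st['ee_rot']).as_matrix()
    return np.degrees(Rn.from_matrix(R.T@Rt).as_rotvec()).round(1),(R.T@(p-st['tool_pos'])).round(4)
if __name__=='__main__':
    for z in (.27,.119): print(*rel(*target(62,35,.04,z)))
    st=telemetry.get_state(); print(st['q'].round(2),st['width'],st['tool_pos'])
E
python3 to.py
```

```text
[ -0.  -62.   -0.3] [-0.0318  0.1326  0.0098]
[ -0.  -62.   -0.3] [-0.0317  0.1322  0.1608]
[ 0.3   0.26  1.46  0.    1.43 -1.88] 0.021313251517017157 [0.5221629  0.20686813 0.2794824 ]
```

Request:
arm_command --pt "0 -8 0 -0.004 0.02 0.0 0.01" --pt "0 -16 0 -0.008 0.04 0.0 0.01" --pt "0 -24 0 -0.012 0.06 0.0 0.01" --pt "0 -32 0 -0.016 0.08 0.0 0.01" --pt "0 -40 0 -0.02 0.1 0.0 0.01" --pt "0 -48 0 -0.024 0.12 0.0 0.01" --pt "0 -56 0 -0.028 0.132 0.0 0.01" --pt "0 -62 0 -0.032 0.132 0.01 0.01" --pt "0 -62 0 -0.032 0.132 0.01 0.01" --pt "0 -62 0 -0.032 0.132 0.01 0.01"

```text
time_s: 5.2
tool_pos: [0.468, 0.3316, 0.3315]
ee_rot: [-0.628, 2.072, 0.344]
contact_force: [1.2, 0.4, -0.6]
width: 0.0215
grip_force: 42.2
```

Run:
```python
from to import *
st=telemetry.get_state(); print(st['tool_pos'],st['q'].round(2),st['width'])
for z in (.20,.119): print(*rel(*target(62,35,.04,z)))
a=snap('scene','s3.png')[90:240,240:400]; b=snap('side','d3.png')[240:390,230:370]
f=lambda i:cv2.convertScaleAbs(cv2.resize(i,(390,400),interpolation=2)[...,::-1],alpha=1.5,beta=20)
cv2.imwrite('pics/c3.png',np.hstack([f(a),f(b)]))
```

```text
[0.46803625 0.33162213 0.331512  ] [ 0.49 -0.07  2.17  1.06  0.1  -2.68] 0.021488283110864353
[-1.  -4.9 -0.7] [ 0.1076 -0.0009  0.0758]
[-1.  -4.9 -0.7] [ 0.1756 -0.001   0.1198]
```

View pics/c3.png

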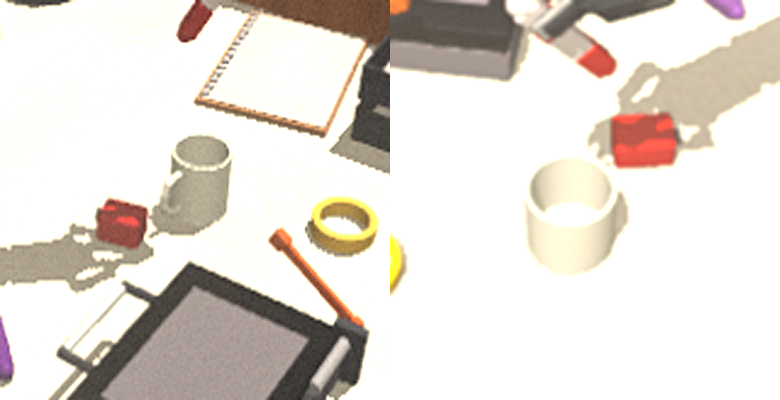

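The pen is held and nothing was disturbed, but this azimuth runs into the q5 and q6 limits. I'll fit a quick kinematic model and choose an azimuth that's reachable.

```bash
cat > kin.py <<'E'
from to import *
from scipy.optimize import least_squares
def rx(a,k): v=np.zeros(3);v[k]=a;return Rn.from_rotvec(v).as_matrix()
def fk(q,g):
    a1,h,e,L2,e2,L3,L6,c=g
    R=rx(q[0],2);p=R@[a1,0,h];R=R@rx(q[1],1);p=p+R@[e,0,L2];R=R@rx(q[2],1);p=p+R@[e2,0,L3]
    R=R@rx(q[3],2)@rx(q[4],1)@rx(q[5]+c,2);return p+R@[0,0,L6],R
st=telemetry.get_state()
data=[([1.031522,.3074935,1.5075226,0,1.3284486,-.0735],[.25793,.51319,.23048],[-.7249,-3.05622,.0028]),([.17,.04,1.38,0,1.72,-1.2],[.44081,.11806,.42184],[-.32,-3.125,0]),
([.3,.26,1.46,0,1.43,-1.88],[.52216,.20687,.27948],[.938,-2.998,-.004]),(st['q'],st['tool_pos'],st['ee_rot'])]
def r(g):
    o=[.01*(g[:7]-[0,.3,0,.5,0,.4,.25])]
    for q,p,w in data:
        P,R=fk(q,g);o+=[(P-p)*100,(R-Rn.from_rotvec(w).as_matrix()).ravel()*10]
    return np.concatenate(o)
G=min((least_squares(r,[0,.3,0,.5,0,.4,.25,c]) for c in(-1.57,0,1.57,3.14)),key=lambda s:s.cost)
if __name__=='__main__':
    print(G.x.round(3),G.cost,r(G.x)[7:].reshape(4,-1)[:,:3].round(2))
lo=np.array([-3.12,-1.05,.14,-1.42,.1,-2.68])+.03;hi=np.array([3.12,2.28,2.33,4.57,2.73,2.68])-.03
def ik(Rt,p,seeds):
    best=None
    for s in seeds:
        f=lambda q:np.r_[(fk(q,G.x)[0]-p)*10,(fk(q,G.x)[1]-Rt).ravel()]
        b=least_squares(f,np.clip(s,lo+.01,hi-.01),bounds=(lo,hi))
        if best is None or b.cost<best.cost:best=b
    return best
if __name__=='__main__':
  for th in(55,62):
   for az in(35,10,-20,-45,60,90,120):
    seeds=[(.8,.1,1.9,f,.8,g) for f in(-1.2,0,1.2,2.5) for g in(-2,0,2)]
    print(th,az,[(round(b.cost,5),b.x.round(2).tolist()) for b in(ik(*target(th,az,.04,z),seeds) for z in(.119,.24))])
E
python3 kin.py
```

```text
[ 0.137  0.446 -0.54   1.22   0.545  0.732  0.836 -4.711] 27.242669563795044 [[ 3.42 -2.51 -0.03]
 [ 0.6  -4.14 -0.02]
 [ 1.75 -3.99  0.04]
 [ 0.07 -0.1   0.  ]]
55 35 [(np.float64(0.21528), [0.76, 0.48, 2.08, -0.9, 0.13, -0.54]), (np.float64(0.02512), [1.69, -0.18, 2.08, -0.91, 0.88, -0.07])]
55 10 [(np.float64(0.11837), [1.85, 1.42, 2.08, -1.39, 0.73, 1.79]), (np.float64(0.0), [-0.79, -1.02, 1.85, 0.74, 1.62, -2.22])]
55 -20 [(np.float64(0.0), [1.87, 1.36, 1.95, -1.03, 0.86, 1.75]), (np.float64(0.0), [1.87, 0.95, 1.84, -0.78, 1.2, 1.27])]
55 -45 [(np.float64(0.0), [1.59, 1.09, 1.63, -0.63, 1.28, 1.27]), (np.float64(0.0), [1.59, 0.89, 1.59, -0.61, 1.48, 1.13])]
55 60 [(np.float64(0.12242), [-0.62, 1.41, 2.08, 1.39, 0.73, 1.36]), (np.float64(0.00029), [1.98, -0.15, 2.3, -1.26, 0.78, 0.24])]
55 90 [(np.float64(0.0), [-0.65, 1.38, 1.96, 1.06, 0.85, 1.35]), (np.float64(0.0), [-0.65, 0.95, 1.85, 0.78, 1.19, 1.86])]
55 120 [(np.float64(0.0), [-0.31, 1.08, 1.59, 0.6, 1.33, 1.89]), (np.float64(0.0), [-0.31, 0.89, 1.55, 0.58, 1.52, 2.01])]
62 35 [(np.float64(0.33307), [0.76, 0.47, 2.08, -0.88, 0.13, -0.56]), (np.float64(0.05029), [-0.36, -0.59, 2.07, 0.78, 0.95, -2.65])]
62 10 [(np.float64(0.13055), [2.09, 1.91, 2.05, -1.39, 0.77, 2.3]), (np.float64(0.00327), [-0.58, -1.02, 1.92, 0.7, 1.41, -2.16])]
62 -20 [(np.float64(0.0), [1.95, 1.51, 1.92, -1.0, 0.9, 1.85]), (np.float64(0.0), [1.95, 1.16, 1.86, -0.8, 1.16, 1.47])]
62 -45 [(np.float64(0.0), [1.64, 1.21, 1.61, -0.64, 1.33, 1.35]), (np.float64(0.0), [1.64, 1.03, 1.58, -0.62, 1.51, 1.23])]
62 60 [(np.float64(0.13405), [-0.87, 2.01, 2.08, 1.5, 0.76, 0.66]), (np.float64(0.0), [1.87, -0.35, 2.3, -1.25, 0.75, 0.04])]
62 90 [(np.float64(0.0), [-0.72, 1.53, 1.93, 1.02, 0.89, 1.26]), (np.float64(0.0), [-0.72, 1.17, 1.87, 0.81, 1.15, 1.66])]
62 120 [(np.float64(0.0), [-0.36, 1.2, 1.56, 0.61, 1.39, 1.81]), (np.float64(0.0), [-0.36, 1.02, 1.54, 0.6, 1.55, 1.93])]
```

```bash
sed -i 's/a1,h,e,L2,e2,L3,L6,c=g/a1,h,e,L2,e2,L3,L6,d,c=g/; s/R@\[a1,0,h\]/R@[a1,d,h]/; s/,\.25,c\]/,.25,.04,c]/' kin.py; python3 kin.py
```

```text
[ 0.005  0.192 -0.008  0.652  0.111  0.419  0.374  0.042 -4.711] 0.05611504118454561 [[ 0.02  0.06  0.17]
 [ 0.    0.05  0.05]
 [-0.03 -0.12 -0.21]
 [-0.02  0.03 -0.01]]
55 35 [(np.float64(0.03389), [0.49, 0.34, 2.3, 2.85, 0.3, 1.77]), (np.float64(0.0), [0.46, 0.11, 2.29, 2.64, 0.25, 1.97])]
55 10 [(np.float64(0.00514), [0.87, 0.46, 2.3, 4.19, 0.67, 1.11]), (np.float64(7e-05), [0.85, 0.18, 2.22, 4.54, 0.54, 0.62])]
55 -20 [(np.float64(0.0), [1.04, 0.54, 2.09, -1.39, 0.96, 0.94]), (np.float64(0.0), [1.04, 0.32, 1.97, -1.18, 1.06, 0.55])]
55 -45 [(np.float64(0.0), [1.03, 0.62, 1.83, -0.99, 1.25, 0.86]), (np.float64(0.0), [1.03, 0.44, 1.73, -0.94, 1.41, 0.63])]
55 60 [(np.float64(0.00573), [0.12, 0.46, 2.3, 1.82, 0.75, 2.08]), (np.float64(0.0), [0.12, 0.17, 2.21, 1.52, 0.71, 2.56])]
55 90 [(np.float64(0.0), [0.0, 0.54, 2.09, 1.25, 1.04, 2.16]), (np.float64(0.0), [0.0, 0.31, 1.98, 1.09, 1.18, 2.52])]
55 120 [(np.float64(0.0), [0.07, 0.63, 1.79, 0.85, 1.38, 2.22]), (np.float64(0.0), [0.07, 0.46, 1.69, 0.83, 1.56, 2.41])]
62 35 [(np.float64(0.08839), [0.49, 0.35, 2.3, 2.87, 0.32, 1.74]), (np.float64(0.01161), [0.46, 0.12, 2.3, 2.69, 0.28, 1.92])]
62 10 [(np.float64(0.02226), [0.95, 0.53, 2.3, 4.25, 0.83, 1.17]), (np.float64(0.0), [0.9, 0.25, 2.3, 4.25, 0.71, 0.97])]
62 -20 [(np.float64(0.00347), [1.09, 0.62, 2.07, -1.39, 1.08, 1.01]), (np.float64(0.0), [1.09, 0.38, 2.02, -1.31, 1.13, 0.74])]
62 -45 [(np.float64(0.0), [1.07, 0.69, 1.83, -1.06, 1.33, 0.96]), (np.float64(0.0), [1.07, 0.5, 1.75, -1.02, 1.47, 0.73])]
62 60 [(np.float64(0.02377), [0.04, 0.53, 2.3, 1.79, 0.89, 2.0]), (np.float64(1e-05), [0.06, 0.25, 2.3, 1.75, 0.85, 2.25])]
62 90 [(np.float64(0.0), [-0.05, 0.63, 2.12, 1.33, 1.14, 2.0]), (np.float64(0.0), [-0.05, 0.38, 2.02, 1.19, 1.25, 2.36])]
62 120 [(np.float64(0.0), [0.03, 0.7, 1.78, 0.9, 1.45, 2.14]), (np.float64(0.0), [0.03, 0.52, 1.71, 0.89, 1.61, 2.34])]
```

Request:
arm_command --pt "0 8 0 0 0 0 0.01" --pt "0 16 0 0 0 0 0.01" --pt "0 24 0 0 0 0 0.01" --pt "0 32 0 0 0 0 0.01" --pt "0 40 0 0 0 0 0.01" --pt "0 48 0 0 0 0 0.01" --pt "0 57 0 0 0 0 0.01" --pt "0 57 0 0 0 0 0.01"

```text
time_s: 6.1
tool_pos: [0.4708, 0.331, 0.3324]
ee_rot: [-0.89, 2.92, 0.041]
contact_force: [-0.3, 0.0, -1.1]
width: 0.0211
grip_force: 42.1
```

Run:
```python
from to import *
st=telemetry.get_state(); print(st['q'].round(2),st['tool_pos'],st['width'])
print(*rel(*target(0,-40,0,.32)))
```

```text
[ 0.54  0.2   1.41  0.    1.44 -1.63] [0.47084063 0.33104807 0.33240588] 0.021114368523189517
[ 3.4  4.6 73.8] [0.0378 0.0006 0.0089]
```

Request:
arm_command --pt "0 0 8 0.005 0 0 0.01" --pt "0 0 16 0.01 0 0 0.01" --pt "0 0 24 0.015 0 0 0.01" --pt "0 0 32 0.02 0 0 0.01" --pt "0 0 40 0.025 0 0 0.01" --pt "0 0 48 0.03 0 0 0.01" --pt "0 0 56 0.035 0 0 0.01" --pt "0 0 64 0.038 0 0 0.01" --pt "0 0 72 0.038 0 0 0.01" --pt "3.4 4.6 73.8 0.038 0 0 0.01"

```text
time_s: 7.1
tool_pos: [0.4365, 0.3082, 0.3274]
ee_rot: [-1.078, -2.95, -0.001]
contact_force: [0.7, 0.8, -1.1]
width: 0.021
grip_force: 42.1
```

Run:
```python
from to import *
st=telemetry.get_state(); print(st['q'].round(2),st['tool_pos'],st['width'])
print(*rel(*target(62,-40,0.04,.28)))
```

```text
[ 0.54  0.19  1.43  0.    1.52 -0.33] [0.43650049 0.3082329  0.3273575 ] 0.020971505057960367
[ -0.  -62.   -0.2] [-0.0409  0.0044  0.0473]
```

Request:
arm_command --pt "0 -8 0 -0.005 0 0.005 0.01" --pt "0 -16 0 -0.01 0.001 0.01 0.01" --pt "0 -24 0 -0.015 0.002 0.016 0.01" --pt "0 -32 0 -0.02 0.003 0.022 0.01" --pt "0 -40 0 -0.025 0.004 0.028 0.01" --pt "0 -48 0 -0.03 0.004 0.034 0.01" --pt "0 -56 0 -0.036 0.004 0.04 0.01" --pt "0 -62 0 -0.041 0.004 0.047 0.01" --pt "0 -62 0 -0.041 0.004 0.047 0.01" --pt "0 -62 0 -0.041 0.004 0.047 0.01"

```text
time_s: 8.1
tool_pos: [0.4724, 0.2885, 0.2795]
ee_rot: [0.714, 1.965, -0.424]
contact_force: [0.8, 0.7, 0.2]
width: 0.0212
grip_force: 42.2
```

Run:
```python
from to import *
st=telemetry.get_state(); print(st['q'].round(2),st['tool_pos'],st['width'])
for z in(.28,.2,.121):print(*rel(*target(62,-40,0.04,z)))
a=snap('scene','s4.png')[60:220,250:390]; b=snap('side','d4.png')[210:370,230:370]
f=lambda i:cv2.convertScaleAbs(cv2.resize(i,(390,446),interpolation=2)[...,::-1],alpha=1.5,beta=20)
cv2.imwrite('pics/c4.png',np.hstack([f(a),f(b)]))
```

```text
[ 1.08  0.42  1.76 -1.06  1.44  0.63] [0.47237595 0.28851752 0.27951218] 0.02117304381452059
[ 0.2 -0.2 -0. ] [-0.0008 -0.0036  0.0004]
[ 0.2 -0.2 -0. ] [ 0.0697 -0.0038  0.0382]
[ 0.2 -0.2 -0. ] [ 0.1394 -0.0039  0.0755]
```

View pics/c4.png

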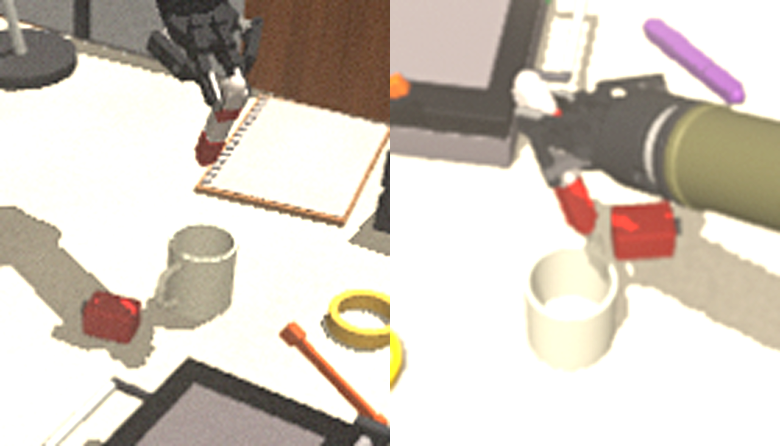

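The pen hangs cap-down and leaning, above the mug. Its tip is at scene crop (207,158) and side crop (585,228). I'll check where the tip is before going down.

Run:
```python
from fit import *
def tri(a,b):
    o1,d1=ray(S,[a]);o2,d2=ray(D,[b]);d1,d2=d1[0],d2[0]
    k=np.linalg.lstsq(np.c_[d1,-d2],o2-o1,rcond=None)[0];A,B=o1+k[0]*d1,o2+k[1]*d2; return ((A+B)/2).round(3),np.linalg.norm(A-B).round(4)
f=lambda x,y:(250+x/2.786,60+y/2.786); g=lambda x,y:(230+(x-390)/2.786,210+y/2.786)
print(tri(f(207,158),g(588,230)),tri(f(203,243),g(572,280)))
```

```text
(array([0.426, 0.331, 0.181]), np.float64(0.0051)) (array([0.44 , 0.311, 0.081]), np.float64(0.0024))
```

Request:
arm_command --pt "0 0 0 0.035 -0.003 0.019 0.01" --pt "0 0 0 0.07 -0.003 0.038 0.01" --pt "0 0 0 0.085 -0.003 0.046 0.01" --pt "0 0 0 0.1 -0.003 0.054 0.01" --pt "0 0 0 0.115 -0.003 0.062 0.01" --pt "0 0 0 0.125 -0.003 0.068 0.01" --pt "0 0 0 0.134 -0.003 0.073 0.01" --pt "0 0 0 0.134 -0.003 0.073 0.01"

```text
time_s: 9.0
tool_pos: [0.4715, 0.2854, 0.1273]
ee_rot: [0.716, 1.963, -0.423]
contact_force: [-0.7, -0.5, -0.5]
width: 0.0211
grip_force: 42.2
```

Run:
```python
from to import *
st=telemetry.get_state(); print(st['q'].round(2),st['tool_pos'],st['width'],st['contact_force'])
print(*rel(*target(62,-40,0.04,.121)))
a=snap('scene','s5.png')[90:220,260:380]; b=snap('side','d5.png')[240:370,240:360]
f=lambda i:cv2.convertScaleAbs(cv2.resize(i,(390,422),interpolation=2)[...,::-1],alpha=1.5,beta=20)
cv2.imwrite('pics/c5.png',np.hstack([f(a),f(b)]))
```

```text
[ 1.07  0.65  1.88 -1.13  1.28  0.95] [0.47151044 0.28535741 0.12730228] 0.02110032067019368 [-0.68233943 -0.46985739 -0.51291626]
[ 0.2 -0.2 -0.2] [ 0.0058 -0.0006  0.0024]
```

View pics/c5.png

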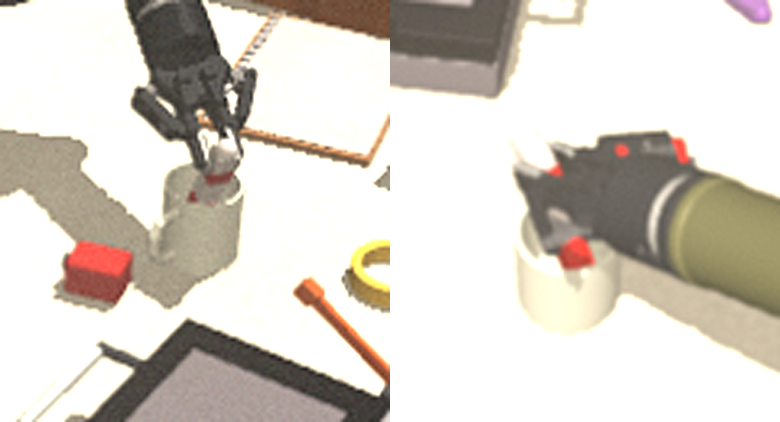

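The pen is inside the mug with no contact force. I'll lower it a little more, release and back off along the tool.

Request:
arm_command --pt "0 0 0 0.006 0 0.003 0.01" --pt "0 0 0 0.006 0 0.003 0.025" --pt "0 0 0 0.006 0 0.003 0.035" --pt "0 0 0 0.006 0 0.003 0.045" --pt "0 0 0 0.006 0 0.003 0.045" --pt "0 0 0 0.006 0 0.003 0.045" --pt "0 0 0 0 0 -0.02 0.045" --pt "0 0 0 0 0 -0.05 0.045" --pt "0 0 0 -0.02 0 -0.09 0.045" --pt "0 0 0 -0.04 0 -0.13 0.045"

```text
time_s: 10.1
tool_pos: [0.3964, 0.3465, 0.2248]
ee_rot: [0.714, 1.964, -0.425]
contact_force: [1.5, 0.9, -0.2]
width: 0.0452
grip_force: 0.0
```

Request:
arm_command --pt "0 0 0 -0.04 0 -0.02 0.045" --pt "0 8 0 -0.05 0 -0.02 0.045" --pt "0 16 0 -0.06 0 -0.02 0.045" --pt "0 24 0 -0.06 0 -0.02 0.045" --pt "0 32 0 -0.06 0 -0.02 0.045" --pt "0 40 0 -0.06 0 -0.02 0.045" --pt "0 48 0 -0.06 0 -0.02 0.045" --pt "0 56 0 -0.06 0 -0.02 0.045" --pt "0 62 0 -0.06 0 -0.02 0.045" --pt "0 62 0 -0.06 0 -0.02 0.045"

```text
time_s: 11.1
tool_pos: [0.4076, 0.3373, 0.2869]
ee_rot: [-1.079, -2.949, -0.009]
contact_force: [0.5, -0.3, 0.3]
width: 0.0453
grip_force: 0.0
```

Run:
```python
from to import *
st=telemetry.get_state(); print(st['q'].round(2),st['tool_pos'],st['width'],st['contact_force'],Rn.from_rotvec(st['ee_rot']).as_matrix().round(2))
a=snap('scene','s6.png')[90:220,260:380]; b=snap('side','d6.png')[240:370,240:360]
f=lambda i:cv2.convertScaleAbs(cv2.resize(i,(390,422),interpolation=2)[...,::-1],alpha=1.5,beta=20)
cv2.imwrite('pics/c6.png',np.hstack([f(a),f(b)]))
```

```text
[ 0.61  0.2   1.51  0.    1.42 -0.26] [0.40758709 0.33725204 0.286917  ] 0.04531611004231187 [ 0.53637471 -0.31753226  0.34444987] [[-0.76  0.65  0.  ]
 [ 0.65  0.76  0.01]
 [ 0.    0.   -1.  ]]
```

View pics/c6.png

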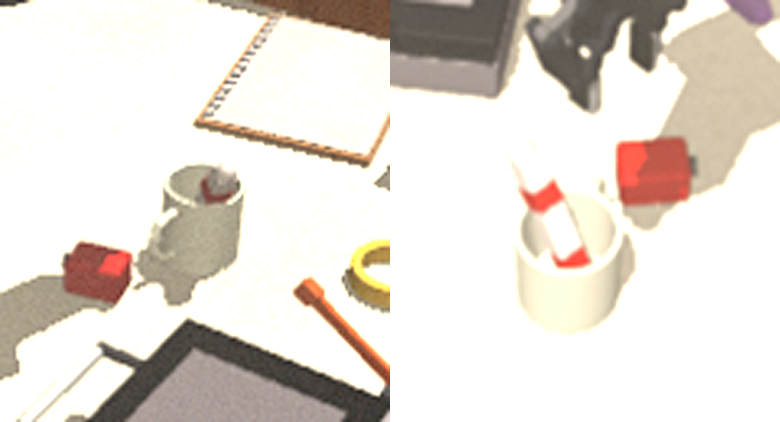

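The pen leans in the upright mug and is released. Now the bar: I'll refine its pose and the pointer's with numbers from the existing pictures.

Run:
```python
from fit2 import *
from to import rel
C2=cam('wrist',dict(ee_rot=[-.375,-3.107,0],tool_pos=[.5929,-.0137,.1156]))
print('bar w2',onz(C2,[(113,50),(347,3)],.067))
# orange masks: tips
def tri(L):
    def f(X): return np.ravel([proj(C,X)[0]-u for C,u in L])
    r=least_squares(f,[.52,.14,.13]); return r.x.round(4),r.fun.round(1)
L=[(S,s(275,123)),(D,d(515,182)),(C1,v(448,408))]
for k in(L,L[:2],L[:1]+L[2:],L[1:]):
    x,f=tri(k); print('tip',x,f,'ang',np.arcsin((x[2]-.067)/.125))
Lp=[(S,s(360,209)),(D,d(416,214)),(C1,v(454,455))]
x,f=tri(Lp); print('pivot',x,f)
p=np.array([.474,-.0093,0]); st=telemetry.get_state()
yaw=-.05; ax=np.array([np.cos(yaw),np.sin(yaw),0])   # tool y along +ax (closing along scanner x)
for sg in(1,-1):
    y=sg*ax; z=np.array([0,0,-1.]); R=np.c_[np.cross(y,z),y,z]
    print(sg,*rel(R,p+[0,0,.2]))
```

```text
bar w2 [[ 0.46982379 -0.07594349  0.067     ]
 [ 0.47817777  0.05377171  0.067     ]]
tip [0.6288 0.1457 0.1334] [ 0.2 -0.1 -0.7 -0.6 -0.  -0.6] ang 0.5600162904294353
tip [0.6273 0.1464 0.1321] [-0.2 -0.  -0.2  0. ] ang 0.547787803806093
tip [0.6292 0.1454 0.134 ] [ 0.3 -0.1 -0.1 -0.1] ang 0.5656918305172753
tip [0.6289 0.1458 0.1335] [-0.7 -0.6  0.1 -0.5] ang 0.5609608055180794
pivot [0.735  0.1437 0.0683] [ 0.4 -0.2  0.  -0.1 -0.2 -0.2]
1 [ 0.1 -0.2 52.9] [-0.276  -0.2225  0.0851]
-1 [   0.2    0.2 -127.1] [-0.276  -0.2225  0.0851]
```

Request:
arm_command --pt "0 0 8 -0.03 -0.025 0 0.035" --pt "0 0 16 -0.06 -0.05 0 0.035" --pt "0 0 24 -0.095 -0.075 0 0.035" --pt "0 0 32 -0.13 -0.105 0.015 0.035" --pt "0 0 40 -0.165 -0.135 0.03 0.035" --pt "0 0 48 -0.2 -0.165 0.045 0.035" --pt "0 0 53.7 -0.24 -0.195 0.06 0.035" --pt "0 0 53.7 -0.277 -0.223 0.075 0.035" --pt "0 0 53.7 -0.277 -0.223 0.085 0.035" --pt "0 0 53.7 -0.277 -0.223 0.085 0.035"

```text
time_s: 12.2
tool_pos: [0.4732, -0.0085, 0.198]
ee_rot: [-2.286, -2.146, -0.001]
contact_force: [-0.8, 0.5, -0.3]
width: 0.035
grip_force: 0.0
```

Run:
```python
from h import *
st=telemetry.get_state(); im=snap('wrist','w7.png'); C=cam('wrist',st); print(st['tool_pos'],st['q'].round(2),st['width'])
R=Rn.from_rotvec(st['ee_rot']).as_matrix(); print(R.round(3))
j=cv2.convertScaleAbs(im[...,::-1],alpha=1.3,beta=15)
a=np.array([.064,1,0])
for k in(-.059,0,.059):
  u=proj(C,np.array([.474,-.0105,.067])+k*a)[0]; cv2.circle(j,tuple(int(i) for i in u),3,(0,255,0),-1)
cv2.imwrite('pics/w7v.png',j)
```

```text
[ 0.47323874 -0.00849316  0.19801176] [-0.11  0.2   1.76  0.    1.19 -0.05] 0.034961495090530224
[[ 0.063  0.998 -0.004]
 [ 0.998 -0.063  0.005]
 [ 0.005 -0.004 -1.   ]]
```

View pics/w7v.png

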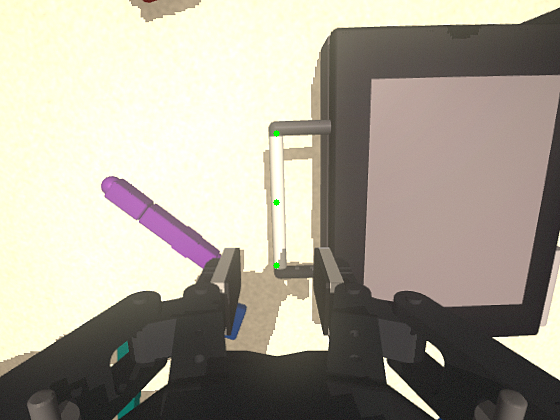

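The wrist view confirms the bar at column ~278 (rows 130–268), with my predicted points on it. I'm descending over it and closing.

Request:
arm_command --pt "0 0 -2 0 0.001 0.04 0.035" --pt "0 0 -2 -0.002 0.001 0.08 0.035" --pt "0 0 -2 -0.002 0.001 0.11 0.035" --pt "0 0 -2 -0.002 0.001 0.135 0.035" --pt "0 0 -2 -0.002 0.001 0.15 0.035" --pt "0 0 -2 -0.002 0.001 0.15 0.035" --pt "0 0 -2 -0.002 0.001 0.15 0.02" --pt "0 0 -2 -0.002 0.001 0.15 0.0" --pt "0 0 -2 -0.002 0.001 0.15 0.0" --pt "0 0 -2 -0.002 0.001 0.15 0.0" --force 60

```text
time_s: 13.25
tool_pos: [0.4735, -0.0086, 0.0506]
ee_rot: [-2.247, -2.187, -0.004]
contact_force: [-4.2, 4.2, 0.7]
width: 0.0093
grip_force: 58.4
```

Request:
arm_command --pt "0 0 0 0 0 -0.006 0.0" --pt "0 0 0 0 0.001 -0.013 0.0" --pt "0 0 0 0 0.002 -0.02 0.0" --pt "0 0 0 0 0.003 -0.025 0.0" --pt "0 0 0 0 0.003 -0.025 0.0"

```text
time_s: 13.75
tool_pos: [0.4758, -0.0087, 0.0755]
ee_rot: [-2.246, -2.185, -0.003]
contact_force: [-5.6, 5.4, -3.9]
width: 0.0098
grip_force: 58.6
```

Run:
```python
from h import *
a=imaging.capture('scene');b=imaging.capture('side'); st=telemetry.get_state(); print(st['tool_pos'],st['contact_force'],st['width'],st['grip_force'])
for n,i in(('s6',a),('d6',b)):
    o=cv2.imread(f'pics/{n}.png')[...,::-1]; df=np.abs(o.astype(int)-i).sum(2)>60
    r=df[190:290,255:400] if n=='s6' else df[180:260,200:290]; print(n,r.sum())
cv2.imwrite('pics/s8.png',a[...,::-1]);cv2.imwrite('pics/d8.png',b[...,::-1])
```

```text
[ 0.47575959 -0.00869738  0.07514192] [-4.96886346  5.66750087 -4.78540151] 0.009719403295689235 58.614601492881775
s6 3005
d6 1395
```

Fz is about −4.8 N, so the cover is following. I'll continue along the arc.

Request:
arm_command --pt "0 0 0 0 0.002 -0.013 0.0" --pt "0 0 0 0 0.0045 -0.025 0.0" --pt "0 0 0 0 0.008 -0.037 0.0" --pt "0 0 0 0 0.012 -0.05 0.0" --pt "0 0 0 0 0.017 -0.062 0.0" --pt "0 0 0 0 0.022 -0.073 0.0" --pt "0 0 0 0 0.028 -0.085 0.0" --pt "0 0 0 0 0.034 -0.096 0.0" --pt "0 0 0 0 0.042 -0.108 0.0" --pt "0 0 0 0 0.042 -0.108 0.0"

```text
time_s: 14.85
tool_pos: [0.5185, -0.01, 0.1845]
ee_rot: [-2.246, -2.186, -0.006]
contact_force: [-6.7, 5.2, -4.1]
width: 0.01
grip_force: 59.4
```

```bash
cat > chk.py <<'E'
from fit2 import *
st=telemetry.get_state(); a=imaging.capture('scene');b=imaging.capture('side');st=telemetry.get_state();print(st['time_s'],st['tool_pos'],st['contact_force'],st['width'],st['grip_force'],st['qvel'].round(3))
zb=.067+st['tool_pos'][2]-.0506; print('ang from z',np.arcsin((zb-.055)/.2553)-np.arcsin(12/255.3))
for n,i,C in(('s',a,S),('d',b,D)):
    cv2.imwrite(f'pics/{n}9.png',i[...,::-1])
    m=cv2.inRange(cv2.cvtColor(i,cv2.COLOR_RGB2HSV),(4,150,90),(13,255,255)); o=cv2.inRange(cv2.cvtColor(cv2.imread(f'pics/{n}0.png'),cv2.COLOR_BGR2HSV),(4,150,90),(13,255,255))
    w=(slice(160,225),slice(340,400)) if n=='s' else (slice(230,265),slice(190,240))
    print(n,[np.array(np.nonzero(k[w])).mean(1).round(1).tolist()+[int((k[w]>0).sum())] for k in(o,m)])
E
python3 chk.py
```

```text
14.95 [ 0.5176966  -0.00994828  0.18334649] [-5.72374074  5.67584035 -3.16993373] 0.009716154392817079 59.38037037849426 [ 0.001  0.005  0.013 -0.001 -0.009 -0.001]
ang from z 0.5557974634977162
s [[32.7, 28.9, 118], [32.6, 27.9, 168]]
d [[16.0, 25.6, 267], [16.1, 24.8, 236]]
```

I'll check the cover angle independently by matching the cover-top texture of the shut view to the lifted view over a range of candidate angles.

```bash
cat > ang.py <<'E'
from fit2 import *
p=least_squares(res,[.65,0,0,.5],loss='soft_l1').x; print(p.round(3))
gx,gy=np.meshgrid(np.linspace(-.115,.1,60),np.linspace(-.15,.15,80)); X=np.c_[gx.ravel(),gy.ravel(),0*gx.ravel()+.077]
def rot(X,a): x,z=X[:,0]-.105,X[:,2]-.055; return np.c_[.105+x*np.cos(a)+z*np.sin(a),X[:,1],.055-x*np.sin(a)+z*np.cos(a)]
def samp(i,C,P):
    u=proj(C,W(p,P)).astype(np.float32); return cv2.remap(i,u[:,0].reshape(gx.shape),u[:,1].reshape(gx.shape),1)
A=np.arange(0,.9,.02)
for n,C in(('s',S),('d',D)):
    o=cv2.GaussianBlur(cv2.imread(f'pics/{n}6.png'),(3,3),0).astype(np.float32).mean(2); c=cv2.GaussianBlur(cv2.imread(f'pics/{n}9.png'),(3,3),0).astype(np.float32).mean(2)
    t=samp(o,C,X)
    e=[np.mean(np.minimum(np.abs(samp(c,C,rot(X,a))-t),40)) for a in A]
    k=np.argsort(e)[:5]; print(n,A[k].round(2),np.array(e)[k].round(1),'at0',e[0],'max',max(e))
E
python3 ang.py
```

```text
[ 0.624 -0.014 -0.034  0.561]
s [0.56 0.54 0.58 0.52 0.6 ] [ 9.2  9.8 10.3 11.  11.3] at0 23.102732 max 23.102732
d [0.56 0.54 0.58 0.52 0.6 ] [11.7 12.5 13.5 14.4 15.6] at0 27.426302 max 29.22536
```

Both views put the cover at 0.56 rad, against 0.56 for the pointer. It's still and held, so I'm handing in.

```bash
python3 -c "
from h import *
print(bot.hand_in())"
```

```text
the job is handed in; nothing more can be done
None
```

I've handed the job in: the red marker leans in the upright mug, and the cover is held by its bar at about 0.56 rad, matching my reading of the orange pointer; no verdict came back.

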